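Take a sample plaque off its peg and stand it in the holder

ROBOT

A 6-joint arm with a two-finger parallel gripper is mounted at the origin on the work surface. World frame = base frame: x ahead of the robot, y to its left, z up, the work surface at z = 0. Lengths are in m, angles in degrees, forces in N, time in s.
With the tool pointing down it reaches from about 0.275 to 0.825 m from the base axis. Payload 5.2 kg.
Tool frame: the origin (TCP) lies midway between the tips of the shut fingers; the grasp point (between the pads) lies 19 mm behind it; x points along the fingers, y is the direction in which the jaws open and shut, and the axes are right-handed (so a half turn about x gives the same grasp; the last joint's range is limited). The gripper opens to 93 mm and grips with 3 to 60 N. Pads are 15 mm wide; open, the fingers measure 128 mm over their backs; the gripper's body (75 mm by 188 mm) begins 65 mm behind the grasp point.
Start: joints at [-11.62, 14.817, 87.949, -0, 77.235, -11.62], TCP at [0.55, 0, 0.219] pointing down, gripper open.
Joint ranges: [-179.93, 179.93], [-52.35, 119.4], [10.71, 147.94], [-69.91, 249.91], [12.55, 155.21], [-178.61, 178.61]. Speed limits (degrees/s): [147.25, 147.25, 180, 180, 180, 180].

INTERFACE

Orientations are given as [roll, pitch, yaw] about the fixed x, y, z axes, in that order (R = Rz(yaw) Ry(pitch) Rx(roll)).
In Python, from cell import r gives the robot as it stands.
- The arm moves only by the shell command python3 -m jog 'ROWS' [FORCE]. ROWS is JSON, a list of rows, each a list of 3 entries, a list of its own where there are three numbers: the shift along the tool's x, y, z in cm, then the turn about the tool's x in degrees, then the opening, from 0 (shut) to 1 (fully open). A call has 1 to 10 rows; each row is the pose to reach, as a shift and turn from the pose commanded when the call began, along the tool's axes at that moment; what a row does not reach only later rows make up. A row lasts 1/8 s, in which the tool goes at most 62.5 mm and 10.7 degrees, less where a joint would pass 70% of its speed; a pose out of reach is approached as far as the arm can. A call with a gripper value outside its range is refused whole. The fingers move at their own pace and stop on an object; FORCE is the grip in N (left out, the last holds). Time passes only in rows, so rows that repeat a pose let the fingers close. It gives the time, the measured TCP pose, the force and the opening at its end, in the units of the state.
- r.state(): the state, without advancing time (a new reading comes with each control period).
- r.grab_frame(name): name is "scene" or "side" or "wrist"; returns the picture (400x640x3 uint8, blue, green, red); there is no depth.
- r.camera_info(name): a dict with "intrinsics" (3x3 intrinsics, pixels), "rvec" (rotation vector, rad) and "tvec" (3), from world to camera coordinates, as OpenCV has them. Camera axes: x right, y down, z forward; pixel columns grow to the right and rows downward; lengths in m; the calibration is good to about 2 mm. A picture is of the moment at which its call begins: read the wrist's pose just before it. camera_info takes no time and is no camera call; for the wrist camera it gives the pose at the moment of the call.
- r.close_job(): hands the job in, once; it reports no verdict.
The state is a dict: "t": time; "joint_pos": joint angles; "joint_velocities": joint speeds; "tau": joint torques, N m; "position": TCP position; "eef_rot": TCP orientation; "force": force on the tool from outside, world axes, zero at the start; "moment": the same for the moment, N m; "opening": finger opening in m.
Only numpy, scipy, OpenCV 4.12 (cv2) and the standard library are available. Lean on these libraries where they do the work, as an engineer would, in place of code of your own. Each camera call takes 0.05 s, during which the arm holds its last target.

TASK

Take the long mask-sample plaque (the longest of the three) off its wire peg: ease it along the peg, lifting its slotted end over the upturned tip gently and by feel, never pressing it against the peg with more than 6 N. Then stand it upright in the slotted wooden holder, roughly in the middle and fully down in the slot, and let go. Leave the other two plaques hanging and everything else on the bench where it is.

Things in the scene. Friction and masses are not known exactly. Their poses are not given: they have to be found in the camera images.
- plaque: the long plaque: rigid pale wooden board, 4 mm thick (x), 157 mm tall, 0.07 to 0.13 kg, two-dome mask relief (8 mm proud) on its -x face. Origin: middle of the upper edge of its hanging slot, a closed window 14 mm wide (y), 13 mm high (z -13 to 0 mm). z up. Below the slot it is 64 mm wide down to z = -105 mm; lowest 4 mm only 2.5 mm thick. Hangs on a peg by the slot's upper edge.
- tab (a point): on the long plaque's top tab, 38 mm above the plaque's origin; the tab is 60 mm wide (y), 52 mm high (z 0 to 52 mm), 4 mm thick. Grip it from above across the thickness with the fingertips 26 to 30 mm above the origin (or well to one side), so that the finger in front of the plaque passes over the peg's raised tip
- foot (a point): middle of the long plaque's bottom edge, 105 mm below its origin
- rack: fixed wooden rack: crossbar 340 mm long (y), x 0 to 14 mm, z 152 to 174 mm, on posts at y +-160 mm (behind, 174 mm high). Origin on the table under the middle of the bar's front face; z up. Three 5 mm steel wire pegs at y -110, 0, +110 mm run level along -x, upper side at z 170 mm; any of them may carry the long plaque. Pegs are stiff.
- root (a point): where the rack's middle peg (its centre line) leaves the bar; the other two are 110 mm to either side. Each peg runs level for 42 to 76 mm, then its last 34 mm goes straight out and up at 31 to 46 degrees: set and bent by hand, different on each peg, told by no pose. The end rises 17 to 26 mm and is at most 106 mm from the bar. On steep tips an upright plaque has only 1.7 mm of play in its slot
- holder: fixed dark wooden block 56 mm (x) by 110 mm (y) by 30 mm high, with one straight slot along its y, open at both ends, 7 mm wide in x, 18 mm deep (slot floor 12 mm above the table), centred on the block. Origin: middle of the underside; z up.
- short_a: a short plaque, of the same kind as the long one but only 120 mm tall over all (68 mm below its origin) and with one round face relief; same slot, same tab, same origin; hangs on another peg
- short_b: a short plaque, of the same kind as the long one but only 120 mm tall over all (68 mm below its origin) and with one round face relief; same slot, same tab, same origin; hangs on another peg
- bowl: bystander, to be left alone: black paint bowl, rim radius 45 mm, 45 mm high; origin at its underside
- palette: bystander, to be left alone: white palette plate, radius 75 mm, 16 mm high; origin at its underside
- inkjar: bystander, to be left alone: small glass ink jar, radius 24 mm, 60 mm high; origin at its underside
- cup: bystander, to be left alone: blue ceramic water cup, radius 35 mm, 75 mm high; origin at its underside
- brush: bystander, to be left alone: paint brush lying flat, 200 mm long; origin at its underside, x along its length
- mask: bystander, to be left alone: white domed mask lying face up, radius 62 mm, 48 mm high; origin at its underside
There are look-alikes about, which are no part of the job. What is shaped like the holder but yellow is not meant.

How it is judged (in metres and radians):
On the way:
1. the long plaque has been drawn off its peg: its slot is in front of the peg's end and it no longer touches the rack (x of plaque in the frame of rack below -0.109 m and height (world z) of plaque above 0.15 m and contact force between plaque and rack below 0.1 N), for 0.1 s.
At the end, for the whole second after the job is handed in: The long plaque stands released and still in the holder's slot, its bottom edge within 4 mm of the slot floor and 20 mm of the block's middle along it, upright within 0.3 rad (it may lean in the slot), either face forward; both short plaques still hang (moved under 20 mm) (z of foot in the frame of holder between 0.006 and 0.016 m and x of foot in the frame of holder between -0.006 and 0.006 m and y of foot in the frame of holder between -0.02 and 0.02 m and angle between plaque's own z axis and vertical below 0.3 rad and angle between the x axis of plaque and the x axis of holder, either way round below 0.35 rad and linear speed of plaque below 0.02 m/s and distance of each of short_a, short_b from where it was at the start of the episode below 0.02 m); the robot touches nothing.
It fails at once if the long plaque is forced against the rack or its pegs with more than 6 N (contact force between plaque and rack above 6 N).
It fails at once if a short plaque is moved by more than 20 mm (distance of any of short_a, short_b from where it was at the start of the episode above 0.02 m).
It fails at once if something else on the bench is moved by more than 30 mm (distance of any of bowl, palette, inkjar, cup, brush, mask from where it was at the start of the episode above 0.03 m).
It also fails if it takes over 72 s, if anything falls off the work surface, if the arm or the gripper's body presses on something with over 40 N, if the wrist force passes 120 N, or if a joint passes its speed limit or range.

## Working session

There is one attempt and no reset: what is moved stays moved. The work goes in short steps, Python scripts to look and compute and a shell command to move; the robot and the scene stay as the last step left them, time stands still between calls to the robot, and variables do not carry over. Pictures are saved under pics/ and viewed, and the job is handed in when it is done.

```bash
ls; mkdir -p pics; python3 - <<'E'
from cell import r
import cv2
print(r.state())
for n in ("scene","side","wrist"):
    i=r.camera_info(n); print(n,i)
    cv2.imwrite(f"pics/{n}0.png",r.grab_frame(n))
E
```

```text
pics
{'t': 0.0, 'joint_pos': array([-1.16202183e+01,  1.48594671e+01,  8.80101952e+01, -7.98180661e-04,
        7.72338316e+01, -1.16196111e+01]), 'joint_velocities': array([-0.08738324,  0.02824586, -0.07434652, -0.12893993,  0.03236313,
        0.0185182 ]), 'tau': array([ 2.41929010e-04, -4.37298238e+01, -2.84004611e+01,  7.19661056e-02,
        4.11791797e-02, -1.14769305e-04]), 'position': array([5.49462623e-01, 1.22805386e-04, 2.17821932e-01]), 'eef_rot': array([-101.18883449,   89.89650321,  168.81073536]), 'force': array([ 0.28459983,  0.58870171, -0.10020358]), 'moment': array([-0.00214673,  0.023372  ,  0.03274712]), 'opening': 0.09301278493916666}
scene {'intrinsics': array([[506.9976751 ,   0.        , 319.46464579],
       [  0.        , 506.9976751 , 187.84528229],
       [  0.        ,   0.        ,   1.        ]]), 'rvec': array([ 1.0186053 ,  2.60250224, -0.86549821]), 'tvec': array([ 0.35240174, -0.1672005 ,  1.77464531])}
side {'intrinsics': array([[432.15613159,   0.        , 314.87986593],
       [  0.        , 432.15613159, 194.98174277],
       [  0.        ,   0.        ,   1.        ]]), 'rvec': array([ 2.21912521, -0.4776437 ,  0.22423434]), 'tvec': array([-0.41736695,  0.23388356,  1.14528918])}
wrist {'intrinsics': array([[354.34904675,   0.        , 319.60100558],
       [  0.        , 354.34904675, 195.84127584],
       [  0.        ,   0.        ,   1.        ]]), 'rvec': array([-2.88582578e+00,  5.44950783e-04,  2.32825225e-03]), 'tvec': array([-0.54794853, -0.03084441,  0.39047138])}
```

View pics/scene0.png

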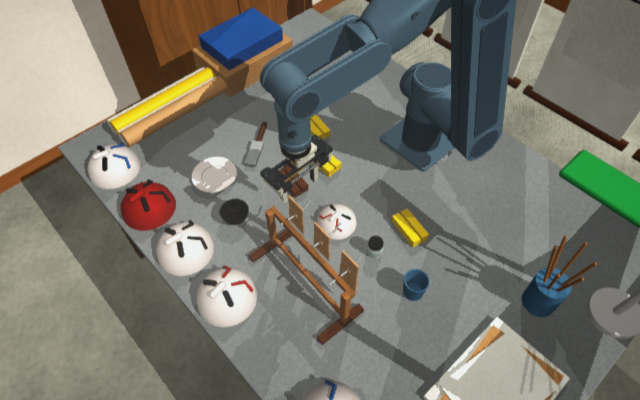

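View pics/side0.png

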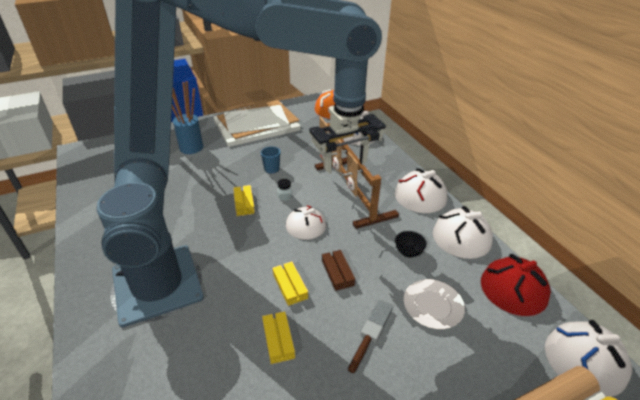

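View pics/wrist0.png

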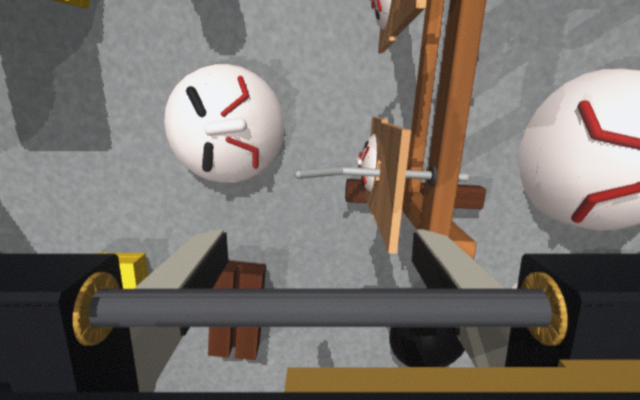

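The scene view shows the rack from about (270,215) to (350,305) with three plaques near (295,215), (320,240) and (350,270). The dark holder is at about (293,185) in scene and (338,270) in side. The yellow blocks are decoys. Next I'll zoom in.

```bash
cat > h.py <<'E'
import numpy as np, cv2
from cell import r
def cam(n):
    i=r.camera_info(n); R=cv2.Rodrigues(np.array(i["rvec"],float))[0]; t=np.array(i["tvec"],float).ravel(); return np.array(i["intrinsics"]),R,t
def ray(c,uv):
    K,R,t=c; d=R.T@(np.linalg.inv(K)@np.array([uv[0],uv[1],1.])); return -R.T@t,d/np.linalg.norm(d)
def plane(c,uv,z):
    o,d=ray(c,uv); return o+d*(z-o[2])/d[2]
def planeN(c,uv,p,n):
    o,d=ray(c,uv); return o+d*(np.dot(n,p-o)/np.dot(n,d))
def tri(cs,uvs):
    A=np.zeros((3,3));b=np.zeros(3)
    for c,uv in zip(cs,uvs):
        o,d=ray(c,uv);P=np.eye(3)-np.outer(d,d);A+=P;b+=P@o
    x=np.linalg.solve(A,b)
    return x,[np.linalg.norm(np.cross(x-ray(c,uv)[0],ray(c,uv)[1])) for c,uv in zip(cs,uvs)]
def proj(c,p):
    K,R,t=c; q=K@(R@np.array(p)+t); return q[:2]/q[2]
E
python3 - <<'E'
import cv2
a=cv2.imread("pics/scene0.png")[180:345,240:380]; cv2.imwrite("pics/s0c.png",cv2.resize(a,None,fx=3.6,fy=3.6,interpolation=cv2.INTER_CUBIC))
a=cv2.imread("pics/side0.png")[120:300,220:420]; cv2.imwrite("pics/d0c.png",cv2.resize(a,None,fx=3.3,fy=3.3,interpolation=cv2.INTER_CUBIC))
E
```

```text
(no output)
```

View pics/s0c.png

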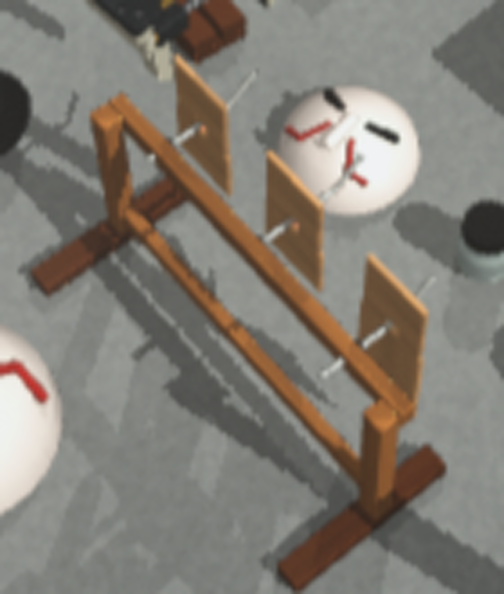

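View pics/d0c.png

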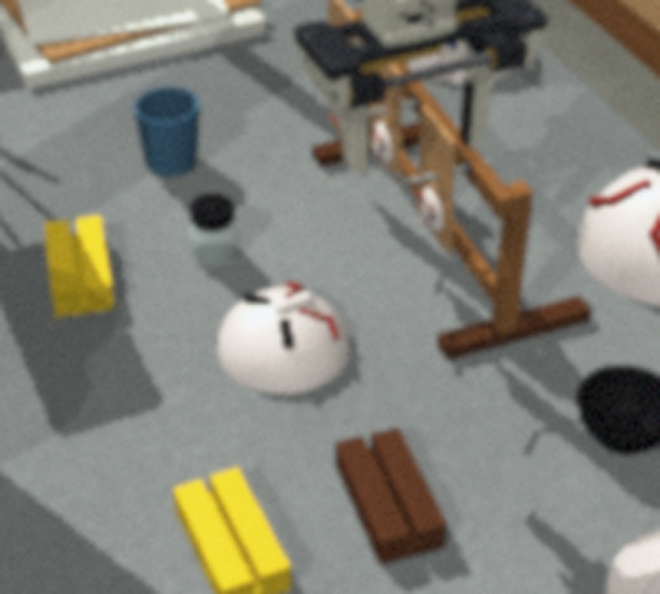

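```bash
python3 - <<'E'
from h import *
s=cam("scene");d=cam("side");w=cam("wrist")
for c in(s,d,w): print(ray(c,(320,200)))
f=lambda u,v:(240+u/3.6,180+v/3.6); g=lambda u,v:(220+u/3.3,120+v/3.3)
for nm,p in dict(postL=(112,103),barLfront=(122,98),postR=(383,408),barRfront=(407,408)).items(): print(nm,plane(s,f(*p),.174))
print("side nearpost",plane(d,g(515,187),.174))
# plaques: tops, bottoms in plane guess
for p in [(178,60),(225,118),(268,155),(322,205),(370,258),(427,312)]: print(p,plane(s,f(*p),.218))
# holder corners top z=.03
for p in [(337,440),(398,430),(443,530),(383,560),(383,545),(443,520)]: print(p,plane(d,g(*p),.03))
for p in [(222,262),(266,263),(209,355),(254,358)]: print('w',p,plane(w,p,.03))
E
python3 - <<'E'
import cv2
a=cv2.imread("pics/side0.png")[250:300,310:365]; cv2.imwrite("pics/d0h.png",cv2.resize(a,None,fx=10,fy=10,interpolation=cv2.INTER_CUBIC))
E
```

```text
(array([1.05104386, 0.65091956, 1.33158534]), array([-0.38167363, -0.43068211, -0.81782526]))
(array([ 0.07895757, -0.84191881,  0.90858264]), array([ 0.3244824 ,  0.69196333, -0.64490148]))
(array([0.54861962, 0.06861962, 0.38483121]), array([-2.87735870e-04, -2.64367955e-01, -9.64421848e-01]))
postL [ 0.62914481 -0.02939667  0.174     ]
barLfront [ 0.62057505 -0.02774626  0.174     ]
postR [0.65307625 0.29236972 0.174     ]
barRfront [0.64106362 0.30351231 0.174     ]
side nearpost [ 0.63520059 -0.02626512  0.174     ]
(178, 60) [5.84226126e-01 6.71058054e-05 2.18000000e-01]
(225, 118) [0.59294882 0.06333694 0.218     ]
(268, 155) [0.59142672 0.10860392 0.218     ]
(322, 205) [0.59156787 0.16572994 0.218     ]
(370, 258) [0.59640365 0.21955378 0.218     ]
(427, 312) [0.59710701 0.27596245 0.218     ]
(337, 440) [ 0.43107388 -0.10779503  0.03      ]
(398, 430) [ 0.48246612 -0.11858677  0.03      ]
(443, 530) [ 0.46635308 -0.22791438  0.03      ]
(383, 560) [ 0.41069557 -0.23469901  0.03      ]
(383, 545) [ 0.41711128 -0.2217966   0.03      ]
(443, 520) [ 0.47108823 -0.21911778  0.03      ]
w (222, 262) [ 0.44180993 -0.09860255  0.03      ]
w (266, 263) [ 0.48967303 -0.09978429  0.03      ]
w (209, 355) [ 0.41821372 -0.21718927  0.03      ]
w (254, 358) [ 0.47083492 -0.22129657  0.03      ]
```

View pics/d0h.png

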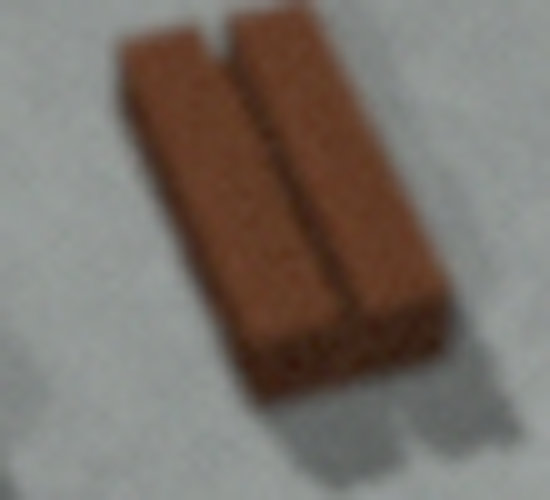

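The dark holder is at about (0.45,-0.165) and the rack's middle is at about (0.632,0.138), with yaw around -4°. The plaque at y≈0.25 looks longest, at scene crop (395,335), but the post hides its foot. Candidates in scene pixels are (297,215) at y≈.03, (321,240) at y≈.14 and (350,275) at y≈.25. I'll move the arm there to check.

```bash
cat >> h.py <<'E'
from scipy.spatial.transform import Rotation as Ro
def toolR(): return Ro.from_euler('xyz',r.state()["eef_rot"],degrees=True).as_matrix()
def st():
    s=r.state(); print("t %.2f pos %s F %s open %.4f"%(s["t"],np.round(s["position"],4),np.round(s["force"],2),s["opening"])); return s
E
python3 - <<'E'
from h import *
st();print(np.round(toolR(),3))
E
```

```text
t 0.15 pos [5.496e-01 1.000e-04 2.180e-01] F [0.   0.53 0.13] open 0.0926
[[-0.001  1.    -0.   ]
 [ 0.    -0.    -1.   ]
 [-1.    -0.001 -0.   ]]
```

```bash
python3 -m jog '[[[-5,-2,0],0,1],[[-9,-6,-5],0,1],[[-10,-10,-11],0,1],[[-10,-10,-17],0,1],[[-10,-10,-17],0,1],[[-10,-10,-17],0,1]]'; python3 - <<'E'
from h import *
st()
a=r.grab_frame("side"); cv2.imwrite("pics/d1.png",a); cv2.imwrite("pics/d1c.png",cv2.resize(a[110:240,280:420],None,fx=5,fy=4.6,interpolation=cv2.INTER_CUBIC))
cv2.imwrite("pics/w1.png",r.grab_frame("wrist"))
E
```

```text
t: 0.9
position: [0.4498, 0.1706, 0.3184]
eef_rot: [-34.9, 90.0, -124.7]
force: [-0.1, 0.3, 0.0]
opening: 0.0928
t 0.90 pos [0.4498 0.1706 0.3184] F [-0.1   0.34  0.03] open 0.0928
```

View pics/d1c.png

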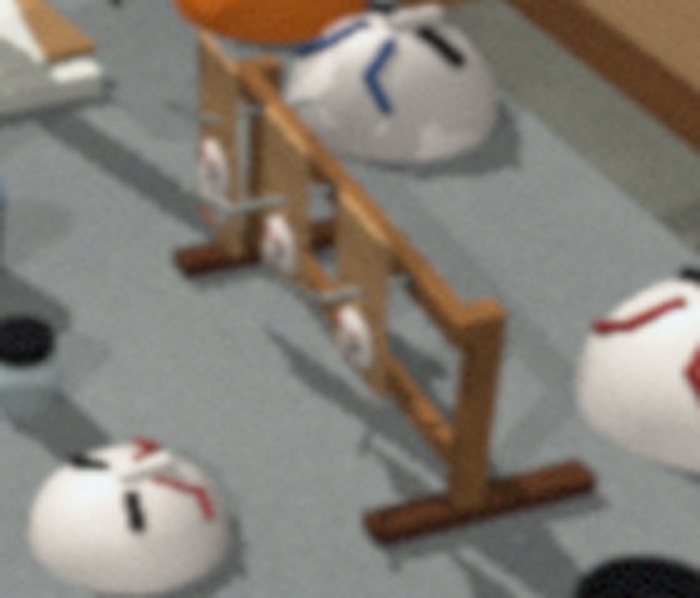

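View pics/w1.png

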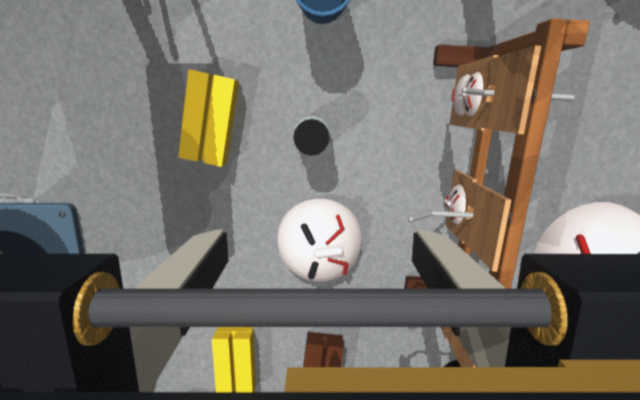

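The far plaque, at side pixel (323,143) with y≈.25, is the longest. It shows two reliefs, while the other two show one round face each. I'll take close wrist views of it and its peg from two places.

```bash
python3 -m jog '[[[3,4,-4],0,1],[[5,6,-5],0,1],[[5,6,-5],0,1],[[5,6,-5],0,1]]'; python3 - <<'E'
from h import *
import pickle
st();c=cam("wrist"); a=r.grab_frame("wrist"); cv2.imwrite("pics/w2.png",a); pickle.dump(c,open("w2.pkl","wb"))
E
python3 -m jog '[[[0,6,0],0,1],[[0,9,0],0,1],[[0,9,0],0,1],[[0,9,0],0,1]]'; python3 - <<'E'
from h import *
import pickle
st();c=cam("wrist"); a=r.grab_frame("wrist"); cv2.imwrite("pics/w3.png",a); pickle.dump(c,open("w3.pkl","wb"))
E
```

```text
t: 1.5
position: [0.5102, 0.2186, 0.2688]
eef_rot: [-48.3, 90.0, -138.4]
force: [-0.5, 0.3, 0.4]
opening: 0.0928
t 1.50 pos [0.5102 0.2186 0.2688] F [-0.47  0.33  0.42] open 0.0928
t: 2.05
position: [0.5992, 0.2196, 0.2695]
eef_rot: [116.2, 90.0, 26.1]
force: [0.7, -0.2, 0.0]
opening: 0.0928
t 2.05 pos [0.5992 0.2196 0.2695] F [ 0.71 -0.19  0.01] open 0.0928
```

View pics/w2.png

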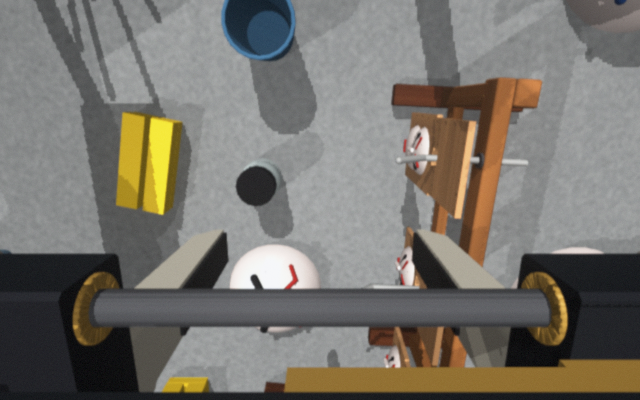

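View pics/w3.png

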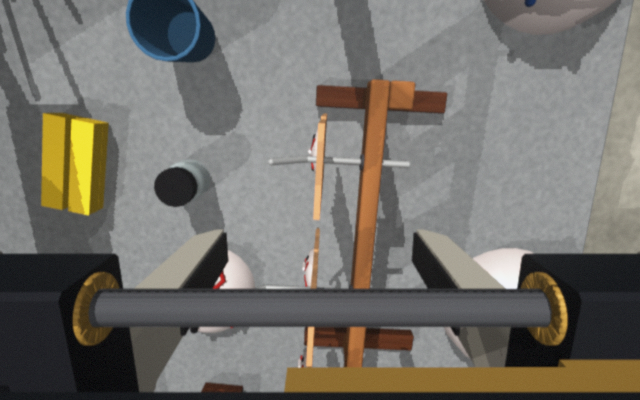

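```bash
python3 - <<'E'
import cv2
a=cv2.imread("pics/w2.png")[70:230,380:540]; cv2.imwrite("pics/w2c.png",cv2.resize(a,None,fx=3.7,fy=3.7,interpolation=cv2.INTER_CUBIC))
a=cv2.imread("pics/w3.png")[70:230,260:420]; cv2.imwrite("pics/w3c.png",cv2.resize(a,None,fx=3.7,fy=3.7,interpolation=cv2.INTER_CUBIC))
E
```

```text
(no output)
```

View pics/w2c.png

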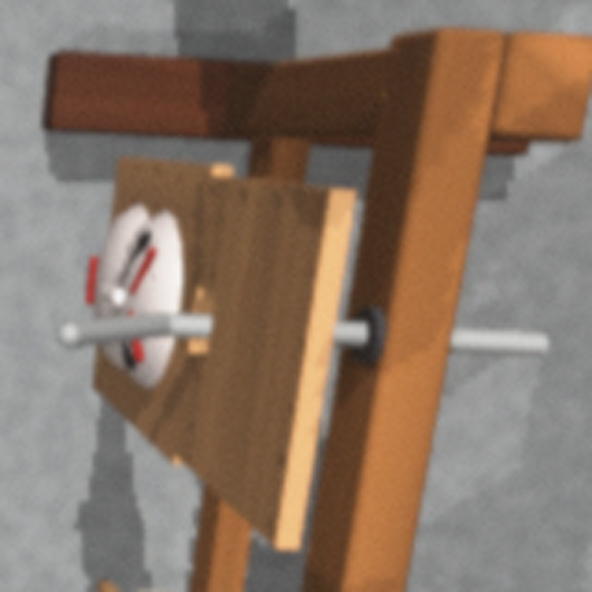

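View pics/w3c.png

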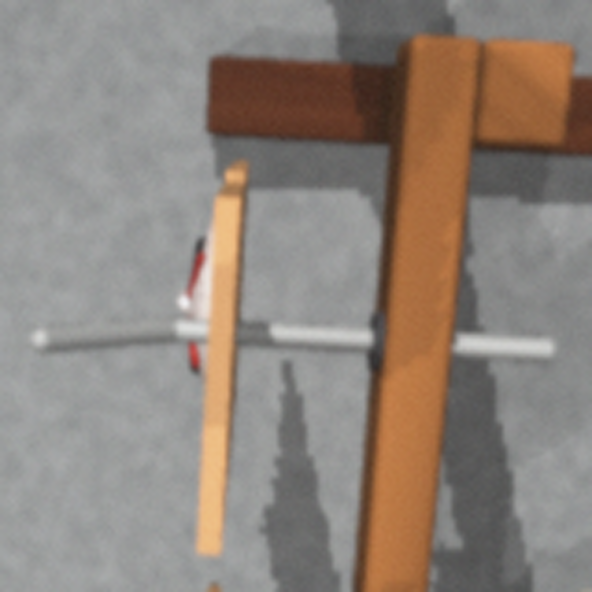

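```bash
cat > m1.py <<'E'
from h import *
import pickle
a=pickle.load(open("w2.pkl","rb"));b=pickle.load(open("w3.pkl","rb"))
A=lambda u,v:(380+u/3.7,70+v/3.7);B=lambda u,v:(260+u/3.7,70+v/3.7)
P={}
for n,p,q in [("top+",(342,190),(228,194)),("top-",(288,548),(209,552)),("bend",(170,323),(180,328)),("tip",(70,333),(40,340)),("tail",(545,342),(552,348)),("rootcollar",(385,334),(383,339)),("bartop+front",(440,36),(412,38)),("bartop+back",(502,38),(478,42)),("far bottomcorner+",(120,160),(0,0))]:
    if q==(0,0): continue
    x,e=tri([a,b],[A(*p),B(*q)]); P[n]=x; print(n,np.round(x,4),np.round(e,4))
d=P["top+"]-P["top-"]; print("plaque yaw",np.degrees(np.arctan2(-d[0],d[1])),np.linalg.norm(d), (P["top+"]+P["top-"])/2)
d=P["tail"]-P["bend"]; print("peg yaw",np.degrees(np.arctan2(d[1],d[0])),np.linalg.norm(d))
print("bar front edge z=.174 w3:",plane(b,B(412,38),.174),plane(b,B(362,590),.174))
print("bend z",plane(b,B(180,328),.1675),plane(a,A(170,323),.1675))
print("tail z",plane(b,B(552,348),.1675),plane(a,A(545,342),.1675))
E
python3 m1.py
```

```text
top+ [0.5993 0.2768 0.222 ] [0.0003 0.0003]
top- [0.596  0.2169 0.223 ] [0.0001 0.0001]
bend [0.5897 0.2471 0.1678] [0.0001 0.0001]
tip [0.564  0.2486 0.1913] [0.0001 0.0001]
tail [0.6661 0.2432 0.1696] [0. 0.]
rootcollar [0.6307 0.2459 0.1751] [0.0001 0.0001]
bartop+front [0.6344 0.3031 0.1754] [0.0005 0.0005]
bartop+back [0.6474 0.3027 0.1731] [0.0003 0.0003]
plaque yaw -3.0909864231205955 0.05995297694765778 [0.59763779 0.24682537 0.22251349]
peg yaw -2.898695592558417 0.0765667301563688
bar front edge z=.174 w3: [0.63458474 0.30368092 0.174     ] [0.62798928 0.19219491 0.174     ]
bend z [0.58968528 0.24714429 0.1675    ] [0.58978691 0.24700147 0.1675    ]
tail z [0.66668337 0.24289496 0.1675    ] [0.66739403 0.24289032 0.1675    ]
```

The measurements are consistent. The tab is 60.0 mm wide with its top at z=.2225. The peg's bend is at (.5897,.2471,.1678) and its tip at (.564,.2486,.1913), which gives a rise of about 42° and a length of 34.8 mm. The rack's yaw is about -3.1°. Next I'll align above the tab.

```bash
python3 -m jog '[[[0.5,-0.1,-2],3,1],[[0.9,-0.2,-2.7],3,1],[[0.9,-0.2,-2.7],3,1],[[0.9,-0.2,-2.7],3,1]]'; python3 - <<'E'
from h import *
st();print(np.round(toolR(),3))
a=r.grab_frame("wrist"); cv2.imwrite("pics/w4.png",a);a=r.grab_frame("side");cv2.imwrite("pics/d4.png",cv2.resize(a[60:240,280:460],None,fx=3.3,fy=3.3,interpolation=cv2.INTER_CUBIC))
E
```

```text
t: 2.6
position: [0.5978, 0.2467, 0.26]
eef_rot: [60.1, 90.0, -32.8]
force: [-1.0, -1.0, -0.2]
opening: 0.0931
t 2.60 pos [0.5978 0.2467 0.26  ] F [-1.01 -0.97 -0.25] open 0.0931
[[ 0.     0.999 -0.052]
 [-0.    -0.052 -0.999]
 [-1.     0.     0.   ]]
```

View pics/w4.png

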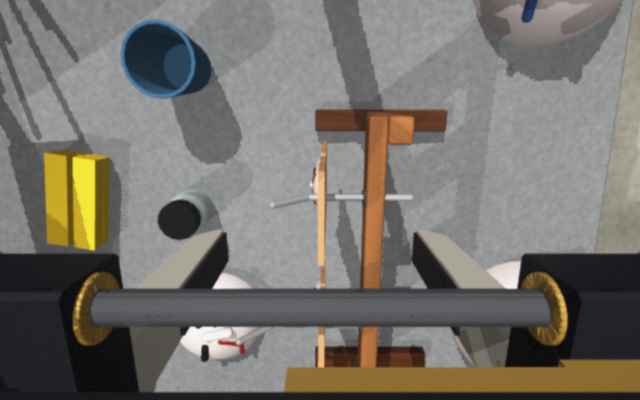

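View pics/d4.png

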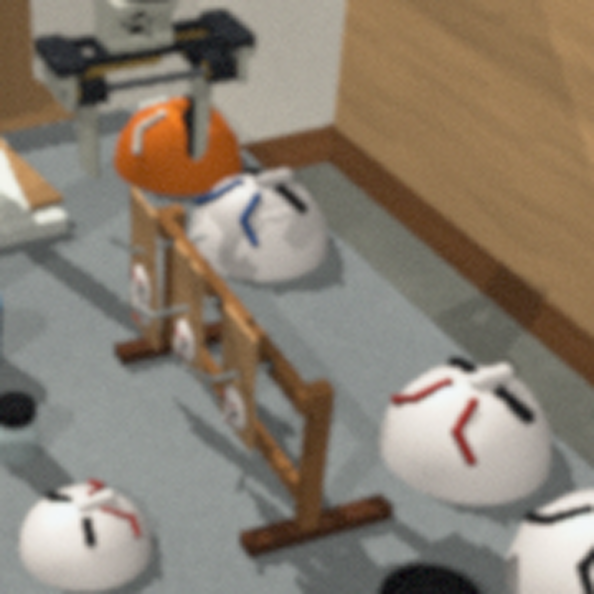

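The plaque is edge-on at wrist column 322, centred between the fingers. The side view shows the gripper above it. Descending.

```bash
python3 -m jog '[[[3,0,0],0,1],[[5,0,0],0,1],[[6,0,0],0,1],[[6,0,0],0,1],[[6,0,0],0,1]]'; python3 - <<'E'
from h import *
st()
E
```

```text
t: 3.32
position: [0.5987, 0.2471, 0.2007]
eef_rot: [106.1, 89.9, 13.0]
force: [-0.4, -0.4, 0.7]
opening: 0.0929
t 3.33 pos [0.5987 0.2471 0.2007] F [-0.4  -0.36  0.73] open 0.0929
```

```bash
python3 -m jog '[[[0,-0.1,0],0,0.6],[[0,-0.1,0],0,0.4],[[0,-0.1,0],0,0.25],[[0,-0.1,0],0,0.2],[[0,-0.1,0],0,0.2]]' 10; python3 - <<'E'
from h import *
st()
a=r.grab_frame("wrist"); cv2.imwrite("pics/w5.png",a)
E
```

```text
t: 3.95
position: [0.597, 0.2471, 0.1996]
eef_rot: [-74.0, 90.0, -167.0]
force: [0.7, -0.3, -0.1]
opening: 0.0476
t 3.95 pos [0.597  0.2471 0.1996] F [ 0.65 -0.31 -0.06] open 0.0476
```

View pics/w5.png

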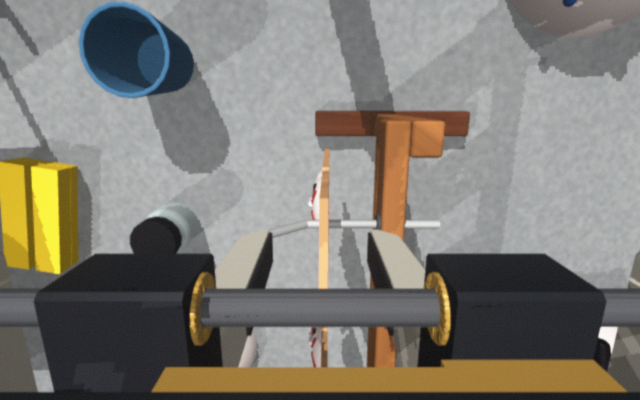

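```bash
python3 -m jog '[[[0,0.05,0],0,0.1],[[0,0.05,0],0,0.06],[[0,0.05,0],0,0.03],[[0,0.05,0],0,0.0],[[0,0.05,0],0,0],[[0,0.05,0],0,0],[[0,0.05,0],0,0]]' 10; python3 - <<'E'
from h import *
for _ in range(3): s=st(); r.grab_frame("wrist")
print(s["tau"],s["moment"])
E
```

```text
t: 4.88
position: [0.5974, 0.2471, 0.1996]
eef_rot: [-94.6, 90.0, 172.4]
force: [0.2, 0.4, -0.1]
opening: 0.0036
t 4.88 pos [0.5974 0.2471 0.1996] F [ 0.21  0.4  -0.06] open 0.0036
t 4.92 pos [0.5975 0.247  0.1996] F [-0.38 -0.09 -0.03] open 0.0041
t 4.97 pos [0.5974 0.247  0.1996] F [-0.47 -0.93 -0.53] open 0.0041
[-8.51680292e-02 -5.44835687e+01 -2.89850056e+01  4.97800391e-02
 -1.33007197e-01  3.29119166e-04] [-0.00841773  0.07106356  0.05038401]
```

Gripped, with the opening at 4.1 mm as expected. Lifting 4 mm to centre the peg in the slot.

```bash
cat >> h.py <<'E'
def feel(n=6):
    F=[];P=[]
    for _ in range(n): s=r.state();F.append(s["force"]);P.append(s["position"]);r.grab_frame("side")
    print("t %.2f P %s F %s open %.4f"%(s["t"],np.round(np.mean(P,0),4),np.round(np.mean(F,0),2),s["opening"]))
E
python3 -m jog '[[[-0.1,0,0],0,0],[[-0.2,0,0],0,0],[[-0.3,0,0],0,0],[[-0.4,0,0],0,0],[[-0.4,0,0],0,0]]' 18; python3 - <<'E'
from h import *
feel(8)
cv2.imwrite("pics/w6.png",r.grab_frame("wrist"))
a=r.grab_frame("side");cv2.imwrite("pics/d6.png",cv2.resize(a[100:200,290:390],None,fx=6,fy=6,interpolation=cv2.INTER_CUBIC))
a=r.grab_frame("scene");cv2.imwrite("pics/s6.png",cv2.resize(a[210:310,290:390],None,fx=6,fy=6,interpolation=cv2.INTER_CUBIC))
E
```

```text
t: 5.65
position: [0.5976, 0.2471, 0.2038]
eef_rot: [108.6, 90.0, 15.6]
force: [0.6, 0.7, -0.6]
opening: 0.0037
t 6.00 P [0.5975 0.247  0.2036] F [ 0.1   0.23 -1.12] open 0.0037
```

View pics/d6.png

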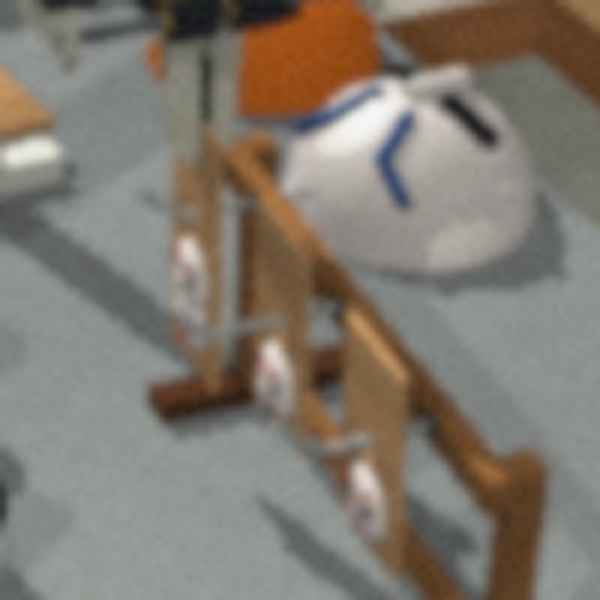

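View pics/s6.png

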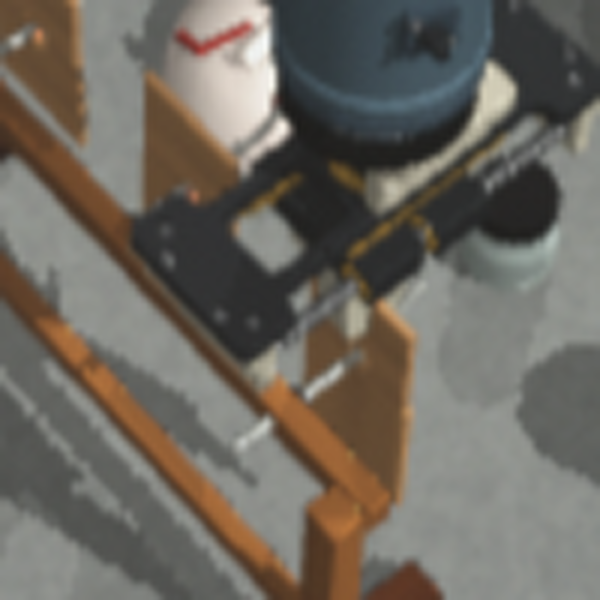

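View pics/w6.png

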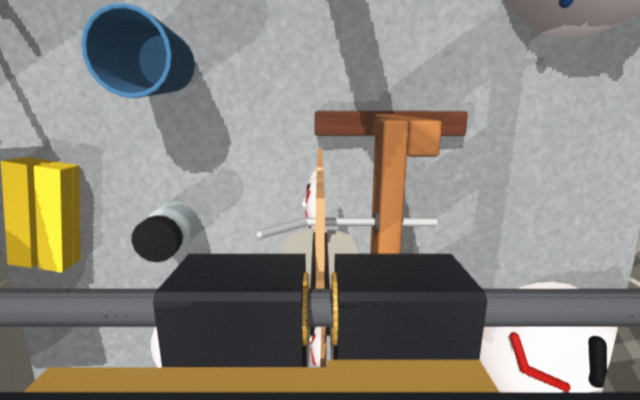

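Side crop: the plaque is held at (195,200), and it hangs free with Fz≈-1.1 N. I'll ease it out to the bend and then a first stretch up the tip. The slope is 0.91.

```bash
python3 -m jog '[[[0,-0.2,0],0,0],[[0,-0.4,0],0,0],[[0,-0.6,0],0,0],[[0,-0.8,0],0,0],[[-0.18,-1.0,0],0,0],[[-0.36,-1.2,0],0,0],[[-0.36,-1.2,0],0,0]]'; python3 - <<'E'
from h import *
feel(8)
E
```

```text
t: 7.08
position: [0.5855, 0.2478, 0.2076]
eef_rot: [109.9, 90.0, 16.9]
force: [-0.5, -0.3, -1.6]
opening: 0.004
t 7.42 P [0.5855 0.2477 0.2073] F [-0.08  0.18 -1.28] open 0.0039
```

```bash
python3 -m jog '[[[-0.18,-0.2,0],0,0],[[-0.36,-0.4,0],0,0],[[-0.55,-0.6,0],0,0],[[-0.73,-0.8,0],0,0],[[-0.73,-0.8,0],0,0]]'; python3 - <<'E'
from h import *
feel(8)
E
```

```text
t: 8.1
position: [0.5775, 0.2482, 0.2149]
eef_rot: [111.8, 90.0, 18.8]
force: [-0.2, -0.3, 0.2]
opening: 0.0042
t 8.45 P [0.5775 0.2481 0.2146] F [ 0.1  -0.06 -0.84] open 0.0039
```

```bash
python3 - <<'E'
from h import *
feel(16)
a=r.grab_frame("wrist");cv2.imwrite("pics/w7.png",cv2.resize(a[130:290,200:460],None,fx=3,fy=3,interpolation=cv2.INTER_CUBIC))
E
```

```text
t 9.25 P [0.5775 0.2481 0.2145] F [-0.04  0.17 -1.25] open 0.0039
```

View pics/w7.png

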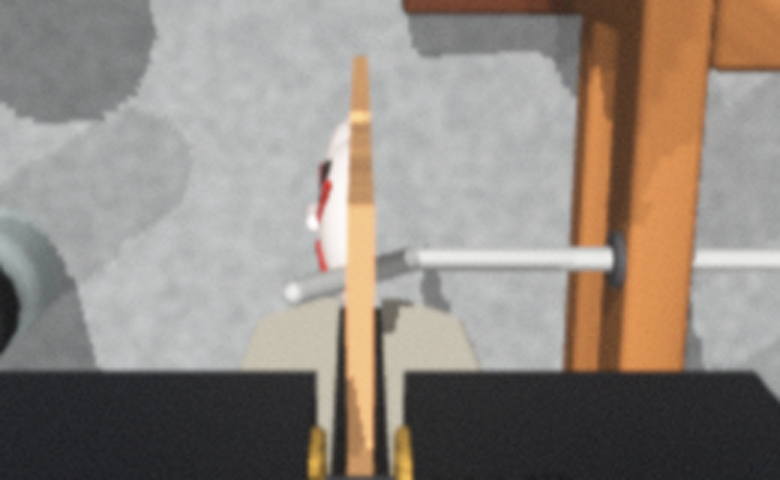

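Fz is steady at -1.25 N, which is the plaque's weight alone, so it is free of the peg. The picture shows the peg's tip at crop (292,292), clear of the finger. I'll continue along the same line.

```bash
python3 -m jog '[[[-0.18,-0.2,0],0,0],[[-0.37,-0.4,0],0,0],[[-0.55,-0.6,0],0,0],[[-0.74,-0.8,0],0,0],[[-0.74,-0.8,0],0,0]]'; python3 - <<'E'
from h import *
feel(12)
E
```

```text
t: 9.98
position: [0.5695, 0.2486, 0.2223]
eef_rot: [108.7, 90.0, 15.7]
force: [0.4, -0.5, -1.1]
opening: 0.004
t 10.53 P [0.5695 0.2485 0.2219] F [ 0.08  0.11 -1.14] open 0.0037
```

```bash
python3 -m jog '[[[-0.18,-0.2,0],0,0],[[-0.37,-0.4,0],0,0],[[-0.55,-0.6,0],0,0],[[-0.74,-0.8,0],0,0],[[-0.92,-1.0,0],0,0],[[-1.1,-1.2,0],0,0],[[-1.28,-1.4,0],0,0],[[-1.28,-1.4,0],0,0]]'; python3 - <<'E'
from h import *
feel(8)
a=r.grab_frame("wrist");cv2.imwrite("pics/w8.png",cv2.resize(a[130:290,200:460],None,fx=3,fy=3,interpolation=cv2.INTER_CUBIC))
E
```

```text
t: 11.58
position: [0.5555, 0.2493, 0.235]
eef_rot: [100.1, 90.0, 7.1]
force: [0.4, -0.0, -1.1]
opening: 0.0034
t 11.93 P [0.5556 0.2492 0.2347] F [-0.04 -0.27 -1.11] open 0.0036
```

View pics/w8.png

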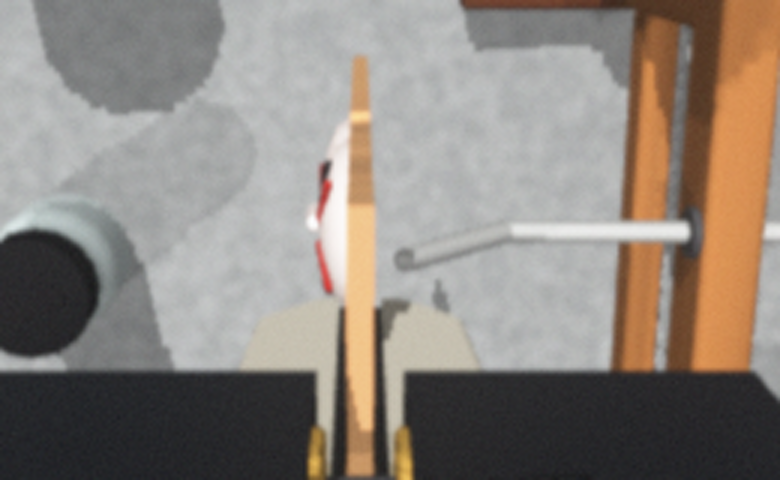

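The peg's tip is at crop (405,258), behind the plaque and clear of it. Drawing it straight out.

```bash
python3 -m jog '[[[-0.5,-1.5,0],0,0],[[-1,-3.0,0],0,0],[[-2,-5,0],0,0],[[-3,-7,0],0,0],[[-4,-7.5,0],0,0],[[-4,-7.5,0],0,0],[[-4,-7.5,0],0,0]]'; python3 - <<'E'
from h import *
feel(4)
a=r.grab_frame("side");cv2.imwrite("pics/d9.png",a)
E
```

```text
t: 12.9
position: [0.481, 0.2531, 0.2746]
eef_rot: [76.8, 90.0, -16.2]
force: [-0.5, 0.1, -0.8]
opening: 0.0039
t 13.05 P [0.481  0.253  0.2743] F [-0.03 -0.02 -0.92] open 0.0041
```

View pics/d9.png

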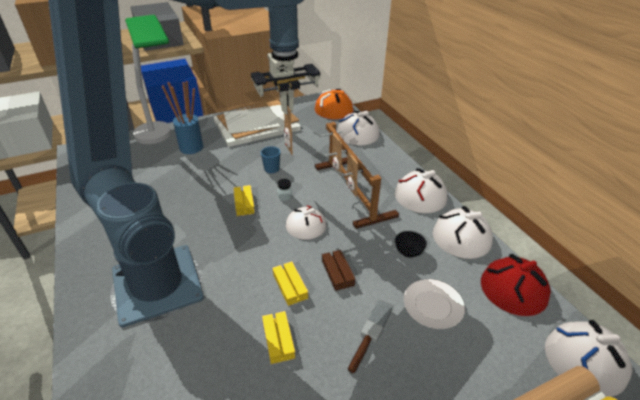

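The plaque hangs in the gripper at (289,125), clear of the rack. Carrying it over to the holder to take views there.

```bash
python3 -m jog '[[[-0.5,0,3],0,0],[[-1,0,8],0,0],[[-1.5,0.5,13],0,0],[[-1.5,1,18],0,0],[[-1.5,1.5,23],0,0],[[-1.5,2,28],0,0],[[-1.5,4,33],0,0],[[-1.5,6,38],0,0],[[-1.5,8,42],0,0],[[-1.5,9.2,43.9],0,0]]'; python3 -m jog '[[[0,0,0],0,0],[[0,0,0],0,0]]';python3 - <<'E'
from h import *
import pickle
st();c=cam("wrist"); a=r.grab_frame("wrist"); cv2.imwrite("pics/w10.png",a); pickle.dump(c,open("w10.pkl","wb"))
E
```

```text
t: 14.4
position: [0.55, -0.1928, 0.2889]
eef_rot: [-94.7, 89.9, 172.2]
force: [0.2, 0.3, -0.5]
opening: 0.0036
t: 14.65
position: [0.5492, -0.1894, 0.2894]
eef_rot: [-131.3, 89.9, 135.7]
force: [-0.4, -0.5, -2.5]
opening: 0.0037
t 14.65 pos [ 0.5492 -0.1894  0.2894] F [-0.44 -0.53 -2.48] open 0.0037
```

View pics/w10.png

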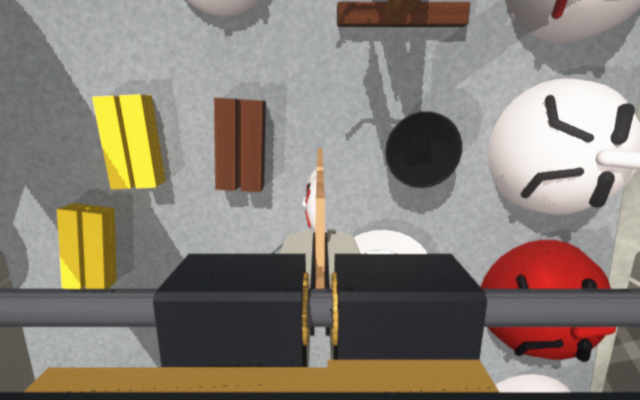

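```bash
python3 -m jog '[[[0,-5,0],0,0],[[0,-10,0],0,0],[[0,-14,0],0,0],[[0,-16,0],0,0],[[0,-16,0],0,0],[[0,-16,0],0,0]]';python3 - <<'E'
from h import *
import pickle
st();c=cam("wrist"); a=r.grab_frame("wrist"); cv2.imwrite("pics/w11.png",a); pickle.dump(c,open("w11.pkl","wb"))
cv2.imwrite("pics/w11c.png",cv2.resize(a[70:230,300:440],None,fx=3.7,fy=3.7,interpolation=cv2.INTER_CUBIC))
b=cv2.imread("pics/w10.png");cv2.imwrite("pics/w10c.png",cv2.resize(b[70:230,180:320],None,fx=3.7,fy=3.7,interpolation=cv2.INTER_CUBIC))
E
```

```text
t: 15.45
position: [0.3908, -0.1818, 0.29]
eef_rot: [74.0, 89.9, -18.9]
force: [-0.1, -0.5, -1.0]
opening: 0.0035
t 15.45 pos [ 0.3908 -0.1818  0.29  ] F [-0.15 -0.51 -1.04] open 0.0035
```

View pics/w11c.png

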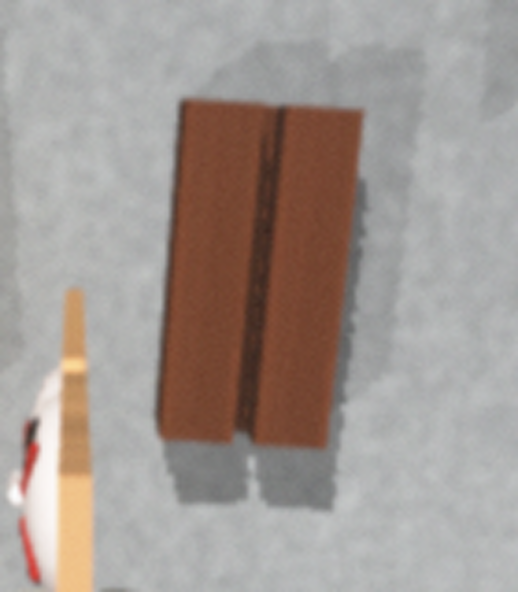

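View pics/w10c.png

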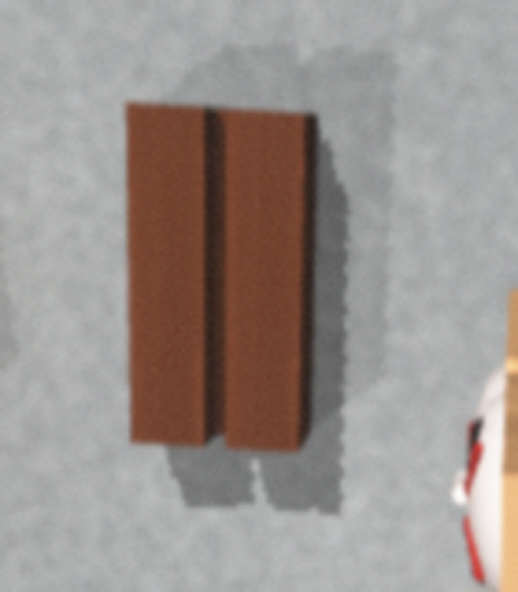

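```bash
python3 - <<'E'
from h import *
import pickle
a=pickle.load(open("w10.pkl","rb"));b=pickle.load(open("w11.pkl","rb"))
A=lambda p:(180+p[0]/3.7,70+p[1]/3.7);B=lambda p:(300+p[0]/3.7,70+p[1]/3.7)
X=[]
for n,p,q in [("TL",(127,103),(183,100)),("TR",(307,115),(363,110)),("BR",(301,450),(326,447)),("BL",(132,441),(163,440)),("st",(215,109),(279,105)),("sb",(216,445),(243,444))]:
    x,e=tri([a,b],[A(p),B(q)]);X.append(x);print(n,np.round(x,4),np.round(e,4),plane(a,A(p),.03)[:2].round(4),plane(b,B(q),.03)[:2].round(4))
X=np.array(X);c=X[:4].mean(0);print("centre",c,"slot mid",(X[4]+X[5])/2)
for i,j in((0,3),(1,2),(4,5)):
    d=X[i]-X[j];print(np.linalg.norm(d),np.degrees(np.arctan2(-d[0],d[1])))
for i,j in((1,0),(2,3)):
    d=X[i]-X[j];print(np.linalg.norm(d),np.degrees(np.arctan2(d[1],d[0])))
feel(8); print(np.round(toolR(),3))
E
```

```text
TL [ 0.4289 -0.1084  0.0265] [0.0001 0.0001] [ 0.4299 -0.1084] [ 0.4286 -0.1085]
TR [ 0.4855 -0.1148  0.0275] [0.0002 0.0002] [ 0.4859 -0.115 ] [ 0.485  -0.1145]
BR [ 0.4734 -0.2236  0.0278] [0.0001 0.0001] [ 0.4738 -0.2229] [ 0.4729 -0.2231]
BL [ 0.4183 -0.2168  0.0324] [0.0004 0.0004] [ 0.4176 -0.2169] [ 0.4184 -0.2178]
st [ 0.458  -0.1117  0.0337] [0.0001 0.0001] [ 0.4572 -0.1117] [ 0.4586 -0.1116]
sb [ 0.4453 -0.2204  0.0292] [0.0004 0.0004] [ 0.4455 -0.2197] [ 0.4452 -0.2206]
centre [ 0.45150289 -0.16587644  0.02853284] slot mid [ 0.4516542  -0.16602716  0.03145003]
0.10906753203898491 -5.554603006214688
0.10950243038756347 -6.361749368622959
0.10951151439207571 -6.698892210948177
0.0570068985309342 -6.406242512045508
0.05565607160870067 -7.032487814067426
t 15.85 P [ 0.3904 -0.1817  0.2895] F [-0.15  0.39 -1.47] open 0.0042
[[-0.     0.999 -0.052]
 [ 0.    -0.052 -0.999]
 [-1.    -0.    -0.   ]]
```

The holder's corners triangulate to 110×56 mm with the top at about 0.029, centred at (0.4516,-0.1660) with yaw -6.4°. Now I'll check where the held plaque's foot really is relative to the tool.

```bash
python3 - <<'E'
from h import *
import pickle
c=cam("wrist");s=r.state();T=toolR();p=s["position"]
for nm,dz,hy in [("tabtop",.0224,.030),("taptopc",.0224,0),("tab base",-.0296,.030),("shoulder",-.0296,.032),("foot+",-.1346,.032),("foot0",-.1346,0)]:
    q=p+T[:,2]*(-hy)+np.array([0,0,dz]); print(nm,np.round(proj(c,q),1))
a=r.grab_frame("wrist");cv2.imwrite("pics/w12c.png",cv2.resize(a[135:260,280:360],None,fx=4.7,fy=4.7,interpolation=cv2.INTER_CUBIC))
E
```

```text
tabtop [322.3 197.4]
taptopc [322.2 262.8]
tab base [321.6 173.7]
shoulder [321.6 170.2]
foot+ [321.  147.5]
foot0 [321.  184.3]
```

View pics/w12c.png

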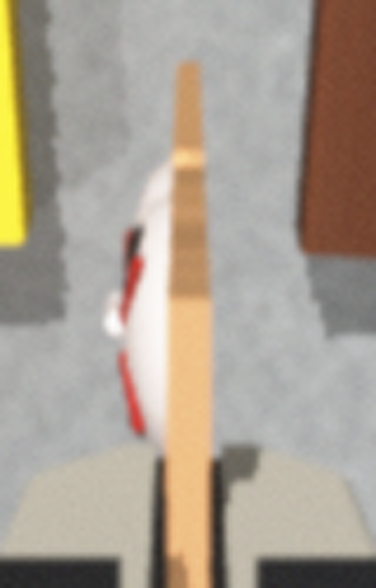

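The foot corner is seen at (320.0,148.6) and predicted at (321,147.5). The plaque is vertical and within about 0.9 mm of the expected place. Moving above the slot.

```bash
python3 -m jog '[[[0,3,-1],1.5,0],[[1,5.5,-1.9],3.4,0],[[4,6.1,-1.9],3.4,0],[[7,6.1,-1.9],3.4,0],[[9,6.1,-1.9],3.4,0],[[10,6.1,-1.9],3.4,0],[[10,6.1,-1.9],3.4,0],[[10,6.1,-1.9],3.4,0]]';python3 - <<'E'
from h import *
feel(4); print(np.round(toolR(),3))
c=cam("wrist");p=r.state()["position"];T=toolR()
H=np.array([.4516,-.166,.03]);Y=np.array([np.sin(np.radians(6.4)),np.cos(np.radians(6.4)),0])
print("slot end",proj(c,H+.055*Y),"foot+",proj(c,p-T[:,2]*.032+[0,0,-.1346]))
a=r.grab_frame("wrist");cv2.imwrite("pics/w13.png",cv2.resize(a[95:220,250:390],None,fx=4.7,fy=4.7,interpolation=cv2.INTER_CUBIC))
a=r.grab_frame("side");cv2.imwrite("pics/d13.png",cv2.resize(a[180:320,270:410],None,fx=4.2,fy=4.2,interpolation=cv2.INTER_CUBIC))
E
```

```text
t: 16.95
position: [0.4522, -0.1663, 0.1907]
eef_rot: [62.9, 89.9, -33.5]
force: [0.2, -0.2, -1.3]
opening: 0.0037
t 17.10 P [ 0.4522 -0.1663  0.1907] F [ 0.25 -0.01 -1.19] open 0.0039
[[ 0.001  0.994 -0.112]
 [-0.001 -0.112 -0.994]
 [-1.     0.001  0.001]]
slot end [320.00247822 118.23566977] foot+ [320.63836059 147.34140292]
```

View pics/w13.png

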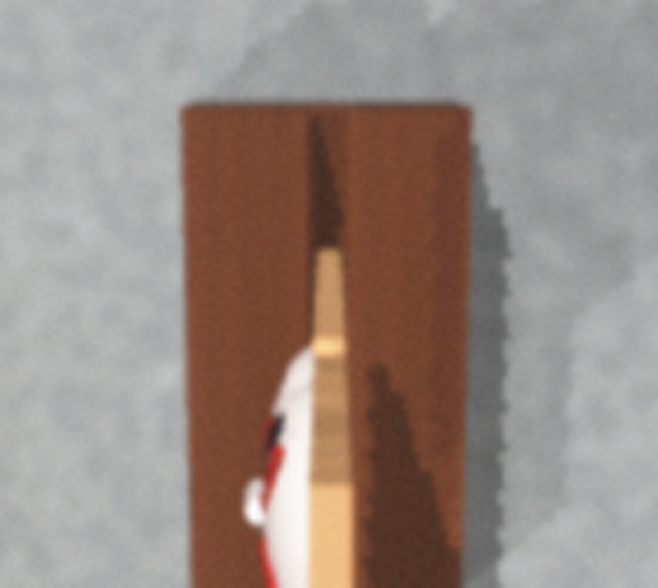

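View pics/d13.png

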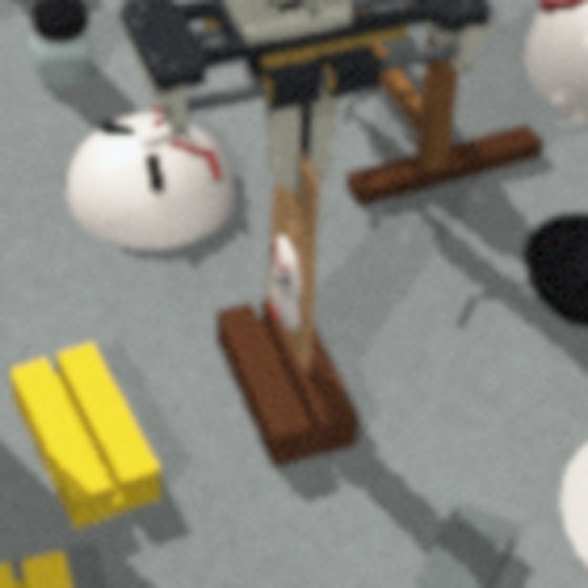

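The plaque's foot, centred at crop column 328, lies on the slot's centre line (309–348, centre 328), and the edges are parallel. Lowering.

```bash
python3 -m jog '[[[1,0,0],0,0],[[2,0,0],0,0],[[2.5,0,0],0,0],[[2.9,0,0],0,0],[[3.2,0,0],0,0],[[3.5,0,0],0,0],[[3.8,0,0],0,0],[[4.0,0,0],0,0],[[4.0,0,0],0,0]]';python3 - <<'E'
from h import *
feel(6)
E
```

```text
t: 18.38
position: [0.452, -0.166, 0.1499]
eef_rot: [76.0, 90.0, -20.4]
force: [0.4, 0.6, -2.1]
opening: 0.0038
t 18.62 P [ 0.4519 -0.166   0.1499] F [ 0.2  -0.3  -0.91] open 0.0045
```

```bash
python3 -m jog '[[[0.1,0,0],0,0],[[0.2,0,0],0,0],[[0.25,0,0],0,0],[[0.25,0,0],0,0]]';python3 - <<'E'
from h import *
feel(6)
E
python3 -m jog '[[[0.05,0,0],0,0],[[0.1,0,0],0,0],[[0.1,0,0],0,0]]';python3 - <<'E'
from h import *
feel(8)
E
```

```text
t: 19.18
position: [0.4527, -0.1664, 0.1484]
eef_rot: [68.3, 89.8, -28.1]
force: [1.4, 0.0, 7.1]
opening: 0.0038
t 19.43 P [ 0.4527 -0.1664  0.1483] F [1.04 0.36 7.16] open 0.0041
t: 19.85
position: [0.4529, -0.1665, 0.148]
eef_rot: [66.8, 89.8, -29.6]
force: [0.7, 0.5, 11.2]
opening: 0.0035
t 20.20 P [ 0.4529 -0.1665  0.148 ] F [ 0.54  0.67 11.05] open 0.0040
```

Contact is at TCP z≈.149, so the foot is about .014 by estimate. That is consistent with the slot floor, well below the .030 rim. I'll ease off the press, check, then open.

```bash
python3 -m jog '[[[-0.15,0,0],0,0],[[-0.22,0,0],0,0],[[-0.22,0,0],0,0]]';python3 - <<'E'
from h import *
feel(6)
a=r.grab_frame("side");cv2.imwrite("pics/d14.png",cv2.resize(a[180:320,270:410],None,fx=4.2,fy=4.2,interpolation=cv2.INTER_CUBIC))
a=r.grab_frame("wrist");cv2.imwrite("pics/w14.png",a)
E
```

```text
t: 20.62
position: [0.4518, -0.166, 0.1481]
eef_rot: [114.6, 90.0, 18.2]
force: [3.3, -1.2, -3.4]
opening: 0.0039
t 20.88 P [ 0.4517 -0.1659  0.1481] F [ 3.27 -0.99 -4.4 ] open 0.0035
```

View pics/d14.png

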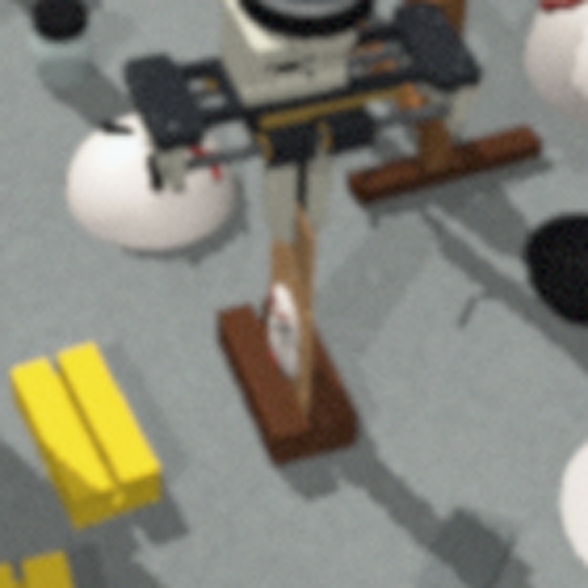

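View pics/w14.png

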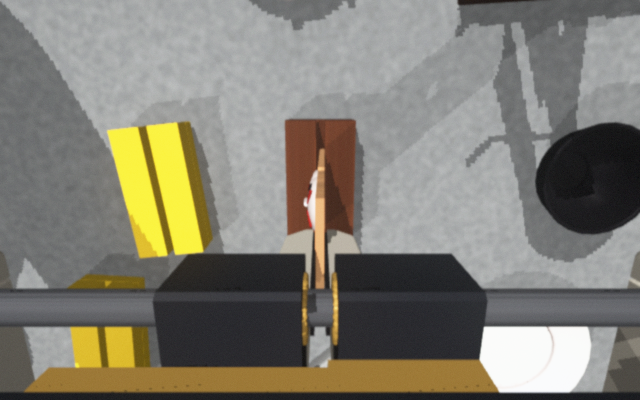

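The foot is down in the slot, but easing off leaves it binding lightly (Fx 3.3 N, Fz -4.4 N). I'll relieve that, then open.

```bash
python3 -m jog '[[[0.07,0.05,0],0,0],[[0.07,0.05,0],0,0]]' 4;python3 - <<'E'
from h import *
feel(5)
E
python3 -m jog '[[[0,0,0],0,0.02],[[0,0,0],0,0.05],[[0,0,0],0,0.1],[[0,0,0],0,0.2],[[0,0,0],0,0.25],[[0,0,0],0,0.25]]' ;python3 - <<'E'
from h import *
feel(4)
a=r.grab_frame("wrist");cv2.imwrite("pics/w15.png",a)
E
```

```text
t: 21.28
position: [0.4522, -0.1659, 0.1481]
eef_rot: [18.5, 90.0, -77.9]
force: [1.8, 0.2, 0.6]
opening: 0.004
t 21.48 P [ 0.4522 -0.1659  0.1481] F [1.8  0.15 1.76] open 0.0041
t: 22.28
position: [0.452, -0.1658, 0.1476]
eef_rot: [-108.5, 90.0, 155.1]
force: [-0.1, 0.4, -0.5]
opening: 0.023
t 22.43 P [ 0.4521 -0.1659  0.1477] F [-0.07  0.28 -0.56] open 0.0237
```

View pics/w15.png

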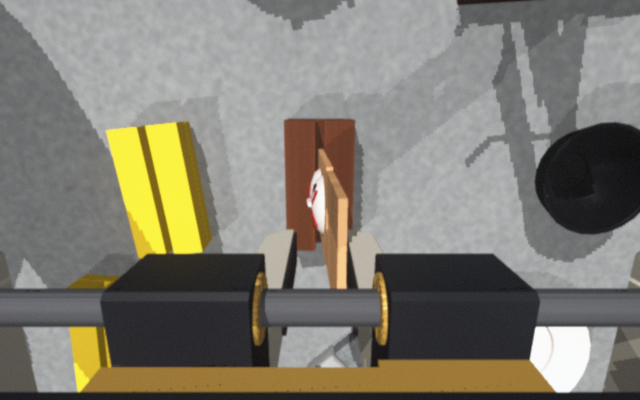

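It leans towards +x, at (335,200), still beside the finger. The slot limits the lean to roughly 0.2 rad. Opening fully and retreating.

```bash
python3 -m jog '[[[0,0,0],0,0.4],[[0,0,0],0,0.6],[[0,0,0],0,0.8],[[0,0,0],0,1],[[0,0,0],0,1],[[0,0,0],0,1]]' ;python3 - <<'E'
from h import *
feel(2)
a=r.grab_frame("wrist");cv2.imwrite("pics/w16.png",a)
E
```

```text
t: 23.28
position: [0.4522, -0.166, 0.1478]
eef_rot: [67.3, 90.0, -29.1]
force: [0.2, -0.7, -0.3]
opening: 0.0788
t 23.32 P [ 0.4522 -0.1659  0.1478] F [-0.07 -0.07 -0.33] open 0.0829
```

View pics/w16.png

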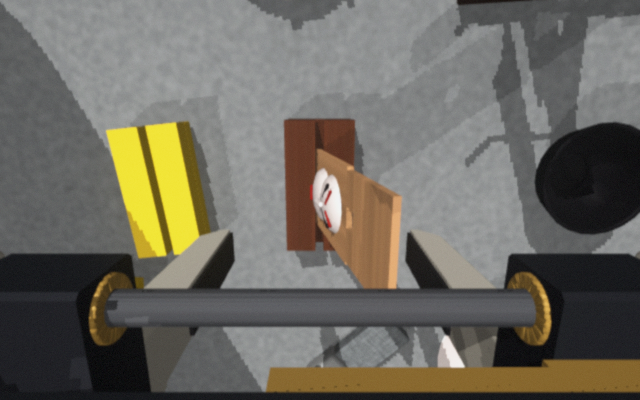

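```bash
python3 -m jog '[[[0,0,0],0,1],[[0,0,0],0,1],[[0,0,0],0,1]]' ;python3 - <<'E'
from h import *
feel(2)
c=cam("wrist")
a=r.grab_frame("wrist");cv2.imwrite("pics/w17.png",a)
for z in(.15,.16,.165): print(z,plane(c,(399,196),z),plane(c,(395,291),z))
print(plane(c,(320,150),.03))
E
```

```text
t: 23.8
position: [0.4522, -0.1659, 0.1477]
eef_rot: [-130.4, 90.0, 133.2]
force: [-0.5, -0.4, -1.4]
opening: 0.0933
t 23.85 P [ 0.4522 -0.1659  0.1477] F [-0.41 -0.3  -0.73] open 0.0934
0.15 [ 0.49181988 -0.14498026  0.15      ] [ 0.48694578 -0.19546387  0.15      ]
0.16 [ 0.48980965 -0.14211387  0.16      ] [ 0.48523177 -0.18952942  0.16      ]
0.165 [ 0.48880453 -0.14068067  0.165     ] [ 0.48437476 -0.18656219  0.165     ]
[ 0.45503609 -0.13408229  0.03      ]
```

View pics/w17.png

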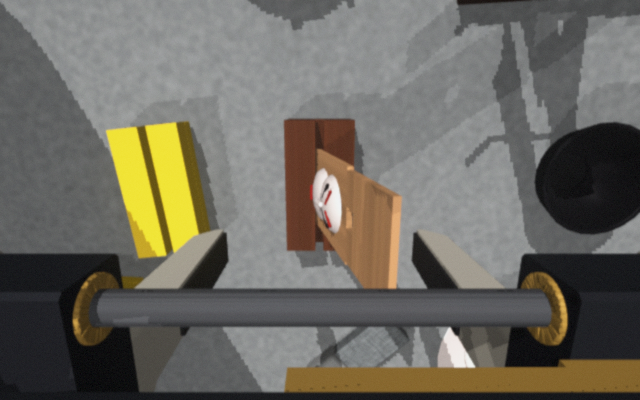

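The lean is steady and the fingers are clear, with the plaque's top edge at column 397 and the finger at 415. Rising away.

```bash
python3 -m jog '[[[0,0.5,0],0,1],[[-1,0.7,0],0,1],[[-3,0.7,0],0,1],[[-7,0.7,0],0,1],[[-12,0.7,0],0,1],[[-12,-5,0],0,1],[[-12,-5,0],0,1],[[-12,-5,0],0,1]]' ;python3 - <<'E'
from h import *
import pickle
st();c=cam("wrist");a=r.grab_frame("wrist");cv2.imwrite("pics/w18.png",a);pickle.dump(c,open("w18.pkl","wb"))
E
python3 -m jog '[[[0,5,0],0,1],[[0,10,0],0,1],[[0,11,0],0,1],[[0,11,0],0,1],[[0,11,0],0,1]]' ;python3 - <<'E'
from h import *
import pickle
st();c=cam("wrist");a=r.grab_frame("wrist");cv2.imwrite("pics/w19.png",a);pickle.dump(c,open("w19.pkl","wb"))
a=r.grab_frame("side");cv2.imwrite("pics/d19.png",cv2.resize(a[180:320,270:410],None,fx=4.2,fy=4.2,interpolation=cv2.INTER_CUBIC))
E
```

```text
t: 24.95
position: [0.403, -0.1606, 0.2685]
eef_rot: [67.6, 89.9, -28.8]
force: [0.4, 1.0, 1.1]
opening: 0.0929
t 24.95 pos [ 0.403  -0.1606  0.2685] F [0.36 0.98 1.07] open 0.0929
t: 25.62
position: [0.511, -0.1724, 0.2676]
eef_rot: [-102.1, 89.9, 161.5]
force: [0.0, -0.1, -0.0]
opening: 0.0929
t 25.62 pos [ 0.511  -0.1724  0.2676] F [ 0.03 -0.07 -0.03] open 0.0929
```

View pics/w18.png

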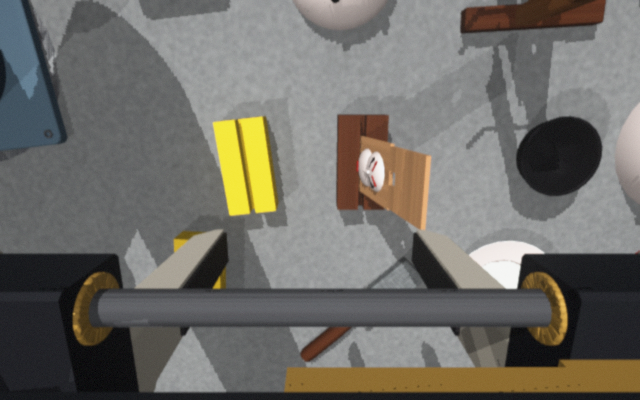

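View pics/w19.png

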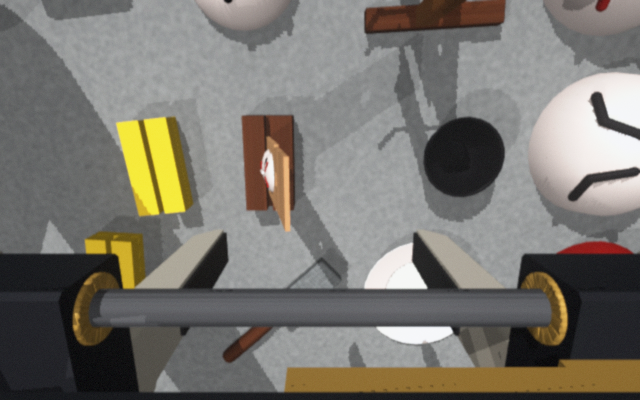

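View pics/d19.png

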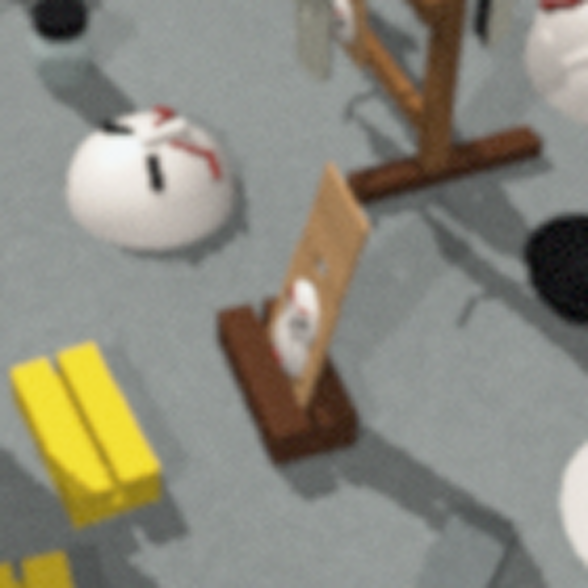

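Standing released, leaning. I'll measure the lean and depth from the two wrist views.

```bash
python3 - <<'E'
import cv2
a=cv2.imread("pics/w18.png")[100:240,320:450];cv2.imwrite("pics/w18c.png",cv2.resize(a,None,fx=4.2,fy=4.2,interpolation=cv2.INTER_CUBIC))
a=cv2.imread("pics/w19.png")[100:240,220:350];cv2.imwrite("pics/w19c.png",cv2.resize(a,None,fx=4.2,fy=4.2,interpolation=cv2.INTER_CUBIC))
E
```

```text
(no output)
```

View pics/w18c.png

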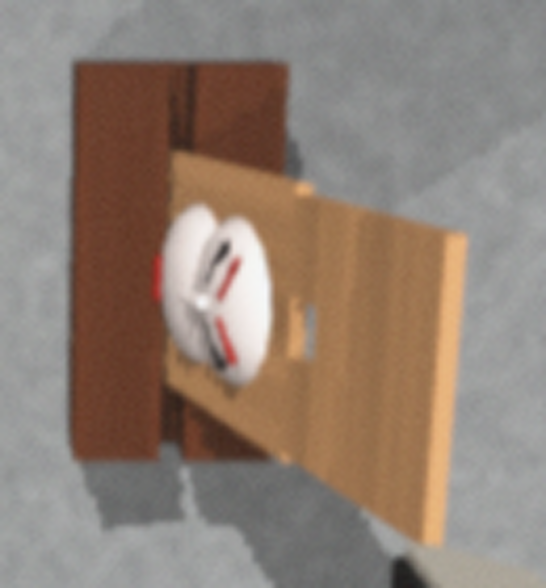

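View pics/w19c.png

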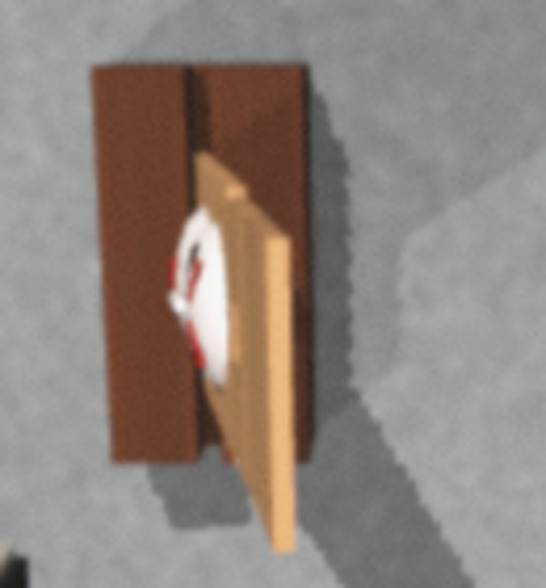

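```bash
python3 - <<'E'
from h import *
import pickle
a=pickle.load(open("w18.pkl","rb"));b=pickle.load(open("w19.pkl","rb"))
A=lambda p:(320+p[0]/4.2,100+p[1]/4.2);B=lambda p:(220+p[0]/4.2,100+p[1]/4.2)
X=[]
for n,p,q in [("t+f",(444,232),(266,237)),("t+b",(466,236),(289,238)),("t-f",(424,540),(274,548)),("t-b",(441,545),(294,550)),("holdTL",(76,62),(92,66)),("holdTR",(289,64),(307,66)),("BL",(72,460),(113,462))]:
    x,e=tri([a,b],[A(p),B(q)]);X.append(x);print(n,np.round(x,4),np.round(e,4))
X=np.array(X);T=X[:4].mean(0);print("top",T)
ex=np.array([np.cos(np.radians(6.4)),-np.sin(np.radians(6.4))]);H=np.array([.4516,-.166])
dx=(T[:2]-H)@ex; ey=np.array([ex[1]*-1,ex[0]]);print("dx,dy in holder",dx,(T[:2]-H)@ey)
for f in(-.002,-.001,0): 
    sx=(dx-f)/.157;th=np.arcsin(sx);print(f,th,"foot z",T[2]-.157*np.cos(th))
E
```

```text
t+f [ 0.4858 -0.14    0.1665] [0.0001 0.0001]
t+b [ 0.4898 -0.141   0.1662] [0.0001 0.0001]
t-f [ 0.4793 -0.1984  0.1682] [0.0003 0.0003]
t-b [ 0.4829 -0.2     0.1669] [0.0001 0.0001]
holdTL [ 0.4293 -0.1079  0.027 ] [0.0002 0.0002]
holdTR [ 0.4862 -0.1146  0.0254] [0.0001 0.0001]
BL [ 0.4171 -0.2176  0.0285] [0.0001 0.0001]
top [ 0.48444968 -0.1698495   0.16694537]
dx,dy in holder 0.033074062028214175 -0.00016378936217333336
-0.002 0.22530295328888006 foot z 0.01391331895698561
-0.001 0.21877321439257966 foot z 0.013687558557201579
0 0.21225294159478184 foot z 0.013468645738276025
```

Lean is about 0.22 rad (limit 0.3), the foot's z is about 0.0137 (allowed .006–.016), and it is centred along the slot (dy≈0). Kinematics at contact (~.0138) and the lean angle (~1.6 mm above the floor) give the same height. Last, I'll look over the bench.

```bash
python3 -m jog '[[[-3,0,0],0,1],[[-5,0,0],0,1],[[-5,0,0],0,1],[[-5,0,0],0,1]]'; python3 - <<'E'
from h import *
st()
a=r.grab_frame("side");cv2.imwrite("pics/d20.png",a)
b=r.grab_frame("side");
d=cv2.imread("pics/d9.png")
x=np.abs(a.astype(int)-d).max(2)[100:380,220:480]
print("diff near short plaques",np.abs(a.astype(int)-d).max(2)[140:205,335:372].mean(), "still:",np.abs(a.astype(int)-b)[200:300,320:370].mean())
c=r.grab_frame("scene");cv2.imwrite("pics/s20.png",c)
E
```

```text
t: 26.22
position: [0.5111, -0.1725, 0.3171]
eef_rot: [-113.1, 90.0, 150.4]
force: [0.0, 0.3, -0.8]
opening: 0.0932
t 26.23 pos [ 0.5111 -0.1725  0.3171] F [ 0.03  0.26 -0.79] open 0.0932
diff near short plaques 24.496465696465698 still: 1.8848666666666667
```

View pics/d20.png

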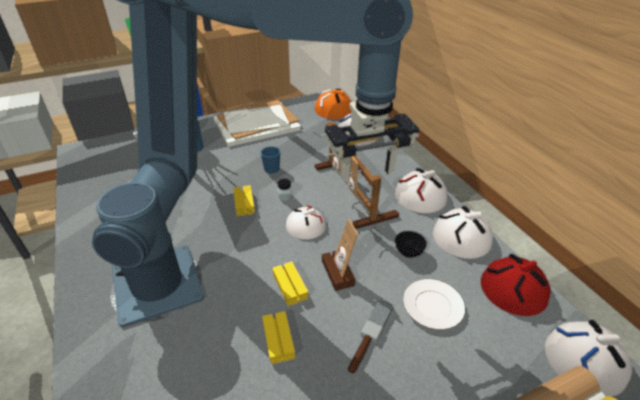

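View pics/s20.png

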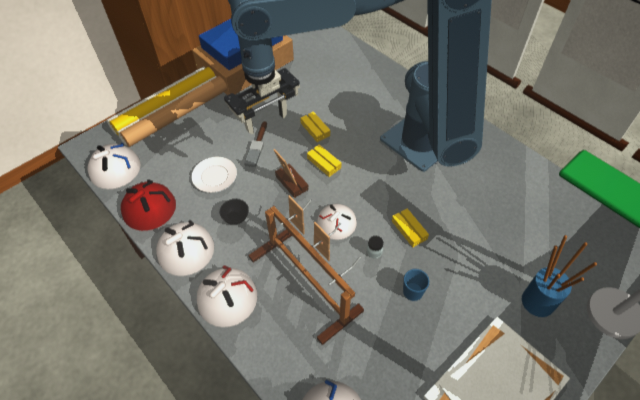

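The scene view shows both short plaques hanging where they were, at (295,213) and (321,240). The long plaque stands in the dark holder at (291,175), and everything else looks unmoved. The side-view difference near the short plaques comes from the gripper blocking the view. Handing in.

```bash
python3 -c "
from cell import r
print(r.close_job())"
```

```text
the job is handed in; nothing more can be done
None
```

I took the long plaque off the peg at y≈0.25, stood it in the dark holder's slot, released it and handed the job in at about 26 s. No verdict was reported.

**Off the peg:** I gripped the tab, lifted it 4 mm and followed the tip, which rises at about 42°. At each stop on the way the tool felt only the plaque's weight, about 1.1–1.3 N, so there was no sign of pressing on the peg.

**In the holder:**

| Check | Measured | Allowed |
|---|---|---|
| Lean | about 0.22 rad | below 0.3 rad |
| Foot height above table | about 13.7 mm | 6–16 mm |
| Offset along the slot | about 0 mm | within 20 mm |

**Rest of the bench:** By eye, both short plaques still hang and everything else looks unmoved.

**Checks that disagreed or failed:**
- **Not quite on the slot floor:** three height estimates put the foot 1.5–2 mm above the floor, not fully seated. That is inside the limit, but only by about 2 mm.
- **Bound while seating:** I pressed it into the holder with up to about 11 N. When I first eased off it stuck, with a sideways force of about 3 N, so I relieved that before opening the gripper. I don't know what it caught on; the relief touching the slot's edge is my guess.
- **Image comparison:** my numerical before-and-after check on the short plaques was no use, because the gripper blocked that view. I relied on the scene picture instead.

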